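# Chuck the plate holder and slide in the witness plate

### The job

The blue-headed plate holder stands loose in the open chuck: push the chuck's red-knobbed lever round clockwise (seen from above) until all three jaws have tightened firmly on the holder's shank and the lever comes to a hard stop. Then take the gold-coated plate out of the white rack, slide it upright down into the slot of the clamped holder, keeping hold of it until it is fully home on the slot's floor, and let go. Leave the bare grey plate, the bracket, the dispenser and the screwdriver where they are.

Things in the scene. Friction and masses are not known exactly. Their poses are not given: they have to be found in the camera images.
- chuck: Lever-operated self-centring three-jaw chuck, fixed to the bench, jaws up. Origin on its vertical axis at bench level; z up. Square aluminium base plate 130 x 130 x 12 mm, knurled steel ring (diameter 100, 13 to 33 mm above the bench), steel body (diameter 96) with its flat top face 52 mm above the bench. Position and yaw vary.
- ring (a joint): Turn of the knurled ring with its lever about the chuck's axis, rad; 0 is fully open, grows clockwise seen from above, end stop 1.9. It drives all three jaws inward together, 5 mm per rad. Needs about 3 N at the knob, stays where it is left, bites on the shank at about 1.2 and stops hard by about 1.5; leaning on the knob with 8 to 12 N tightens it fully, and friction keeps it tight.
- lever_knob (a point): Centre of the red ball knob (diameter 24 mm) at the end of the ring's lever, 120 mm from the chuck's axis and 60 mm above the bench. The lever is a steel bar 10 mm thick that leaves the ring 24 mm above the bench, and from 72 mm off the axis slopes up to the knob. At joint 0 it points 2.27 rad (130 degrees) anticlockwise from the chuck's x axis.
- jaw_a: Steel jaw lying along the chuck's +x axis, 14 mm wide, standing 24 mm above the chuck's face (top 76 mm above the bench), its outer step 14 mm high; slides radially. Its inner face is 19 mm from the axis with the ring at 0. Origin on the chuck's axis when the ring is at 0.
- jaw_b: Same jaw, 120 degrees anticlockwise from jaw_a.
- jaw_c: Same jaw, 240 degrees anticlockwise from jaw_a.
- holder: Loose plate holder, 130 g: round aluminium shank, diameter 26 mm, 28 mm long, standing on the chuck's face between the jaws, with a blue block 56 (x) x 28 (y) x 26 (z) mm on top that has a slot in it. Origin at the centre of the shank's underside; z up; the slot runs along x. Shifts a few mm and may turn a little as the jaws close. Its top is 106 mm above the bench.
- slot_mouth (a point): Centre of the slot's mouth, in the top face of the holder's block, 54 mm above the holder's origin. The slot is 43 mm long (holder x), 10 mm wide (holder y) and 16 mm deep, closed at both ends, with a 3 mm lead-in chamfer round the mouth.
- slot_floor (a point): Centre of the slot's floor, 38 mm above the holder's origin.
- coated_plate: Gold-coated witness plate, 45 g, 40 (x) x 8 (y) x 55 (z) mm, standing upright in one of the rack's two slots. Origin at the centre of its lower edge face; z up, its thickness along y.
- bare_plate: Bare grey plate of the same size, in the rack's other slot. To be left alone.
- rack: White plastic rack fixed to the bench, 64 (x) x 110 (y) x 22 (z) mm, origin at the centre of its underside. Two slots along its x, 30 mm either side of the centre in y, 43 mm long, 10 mm wide, 14 mm deep, so a plate's lower edge is 8 mm and its top 63 mm above the bench.
- bracket: Bare aluminium bracket with a bored block on top, 60 x 44 mm and about 82 mm high, standing on the bench. To be left alone.
- dispenser: Stainless solvent dispenser, diameter 48 mm, 82 mm high. To be left alone.
- screwdriver: Black-handled screwdriver, 170 mm long, lying on the bench. To be left alone.
Not all that is in view belongs to the job. There is more than one size of the coated_plate; the job needs the smaller. What is shaped like the chuck but orange is not meant.

How it is judged:
On the way, in this order (a step that is already met when the one before it is completed fails the run):
1. all three jaws grip the holder's shank, more than 6 N each, with the holder upright and central in the chuck (contact force between each of jaw_a, jaw_b, jaw_c and holder above 6 N and horizontal distance between holder and chuck below 0.003 m and angle between holder's own z axis and vertical below 0.06 rad), for 0.3 s.
2. the coated plate, held by the fingers, is in the slot with its lower edge within 6 mm of the slot's floor (contact force between the fingers and coated_plate above 0.5 N and horizontal distance between coated_plate and slot_floor below 0.004 m and z of coated_plate in the frame of slot_floor below 0.006 m and angle between coated_plate's own z axis and vertical below 0.2 rad), for 0.05 s.
At the end, for the whole second after the job is handed in: Each jaw presses on the shank with over 6 N; the holder is within 3 mm of the chuck's axis and 0.06 rad of upright; the coated plate stands in the slot, lower edge centre within 4.5 mm of the slot floor's centre, within 0.2 rad of the holder's axis, released and at rest (all of step 1 and distance between coated_plate and slot_floor below 0.0045 m and angle between the z axis of coated_plate and the z axis of holder, either way round below 0.2 rad and linear speed of each of coated_plate, holder below 0.02 m/s); the robot touches nothing.
It fails at once if the bare grey plate is moved by more than 25 mm (distance of bare_plate from where it was at the start of the episode above 0.025 m).
It fails at once if the bracket is moved by more than 25 mm (distance of bracket from where it was at the start of the episode above 0.025 m).
It fails at once if the dispenser is moved by more than 25 mm (distance of dispenser from where it was at the start of the episode above 0.025 m).
It fails at once if the screwdriver is moved by more than 25 mm (distance of screwdriver from where it was at the start of the episode above 0.025 m).
It also fails if it takes over 58 s, if anything falls off the work surface, if the arm or the gripper's body presses on something with over 40 N, if the wrist force passes 120 N, or if a joint passes its speed limit or range.

### The arm

A 6-joint arm with a two-finger parallel gripper is mounted at the origin on the work surface. World frame = base frame: x ahead of the robot, y to its left, z up, the work surface at z = 0. Lengths are in m, angles in rad, forces in N, time in s.
With the tool pointing down it reaches from about 0.325 to 0.9 m from the base axis. Payload 6.1 kg.
Tool frame: the origin (TCP) lies midway between the tips of the shut fingers; the grasp point (between the pads) lies 19 mm behind it (bot.tcp_to_grasp is the distance from the TCP to the grasp point, in m); z points along the fingers, y is the line along which they close (so a half turn about z gives the same grasp; the last joint's range is limited). The gripper opens to 87 mm and grips with 3 to 60 N. Pads are 19 mm wide; open, the fingers measure 117 mm over their backs; the gripper's body (75 mm by 190 mm) begins 51 mm behind the grasp point.
Start: joints at [-1.236, 0.22, 1.526, -0, 1.395, -0.126], TCP at [0.278, -0.56, 0.223] pointing down, gripper open.
Joint ranges: [-2.98, 2.98], [-0.91, 2.08], [0.09, 2.57], [-1.24, 4.39], [0.2, 2.65], [-2.68, 2.68]. Speed limits (rad/s): [2.57, 2.57, 3.01, 3.14, 3.14, 3.14].

### API

Orientations are given as a unit quaternion [w, x, y, z].
In Python, from cell import bot gives the robot as it stands.
- The arm moves only by the tool step_arm, never from a script. Its argument "steps" is one flat list of numbers, 7 for each row, row after row: the finger opening in mm, from 0 to 87, then the shift along the tool's x, y, z in mm, then the turn, a rotation vector about the tool's x, y, z in rad. A call has 1 to 12 rows; each row is the pose to reach, as a shift and turn from the pose commanded when the call began, along the tool's axes at that moment; what a row does not reach only later rows make up. A row lasts 1/8 s, in which the tool goes at most 62.5 mm and 10.7 degrees, less where a joint would pass 70% of its speed; a pose out of reach is approached as far as the arm can. A call with a gripper value outside its range is refused whole. The fingers move at their own pace and stop on an object; "squeeze" is the grip in N (left out, the last holds). Time passes only in rows, so rows that repeat a pose let the fingers close. It gives the time, the measured TCP pose, the force, the opening and the grip force at its end, in the units of the state.
- bot.get_state(): the state, without advancing time (a new reading comes with each control period).
- bot.read_camera(name): name is "scene" or "top"; returns a dict with "img" (480x640x3 uint8, red, green, blue), "z_map" (480x640 float32, m along the optical axis (not along the pixel's ray), 0 where there is no reading), "vfov" (degrees; the focal length in pixels is half the picture's height over the tangent of half this angle, whatever the lens; pixels are square), "cx", "cy" (the principal point, pixels), "R" (3x3) and "t" (3): a world point X has camera coordinates R X + t. Camera axes: x right, y down, z forward; pixel columns grow to the right and rows downward; lengths in m; the calibration is good to about 2 mm. A picture is of the moment at which its call begins.
- bot.sign_off(): hands the job in; it is judged then, once.
The state is a dict: "clock": time; "joints": joint angles; "qd": joint speeds; "joint_efforts": joint torques, N m; "position": TCP position; "tcp_rot": TCP orientation; "wrist_force": force on the tool from outside, world axes, zero at the start; "ft_torque": the same for the moment, N m; "gripper_width": finger opening in m; "grip_force": force on a finger pad.
Only numpy, scipy, OpenCV 4.12 (cv2) and the standard library are available. Lean on these libraries where they do the work, as an engineer would, in place of code of your own. Each camera call takes 0.05 s, during which the arm holds its last target. There are 200 camera calls.

## Working session

There is one attempt and no reset: what is moved stays moved. The work goes in short steps, Python scripts to look and compute and a tool call to move; the robot and the scene stay as the last step left them, time stands still between calls to the robot, and variables do not carry over. Pictures are saved under pics/ and viewed, at most 10 in all, crops included, and the job is handed in when it is done.

Besides the shell and the picture viewer there is one more tool, called after "Request:" as name(argument=value, ...), one argument or row to a line, values as JSON. step_arm: Moves the arm, as the interface text tells. Its arguments: {"type":"object","properties":{"steps":{"type":"array"},"squeeze":{"type":"number"}},"required":["steps"]}

```bash
mkdir -p pics; ls
cat > h.py <<'E'
import numpy as np, cv2
from cell import bot
def cam(n):
    c=bot.read_camera(n); c['f']=240/np.tan(np.radians(c['vfov'])/2); return c
def world(c):
    v,u=np.mgrid[:480,:640]; z=c['z_map']
    P=np.stack([(u-c['cx'])/c['f']*z,(v-c['cy'])/c['f']*z,z],-1)
    W=(P-c['t'])@c['R']; W[z==0]=np.nan; return W
def ray(c,u,v,h):
    d=np.array([(u-c['cx'])/c['f'],(v-c['cy'])/c['f'],1])@c['R']; o=-c['R'].T@c['t']
    return o+d*(h-o[2])/d[2]
def proj(c,X):
    p=c['R']@np.array(X)+c['t']; return p[:2]/p[2]*c['f']+[c['cx'],c['cy']]
def save(n,img): cv2.imwrite('pics/'+n+'.png',cv2.cvtColor(img,cv2.COLOR_RGB2BGR))
E
python3 - <<'E'
from h import *
for n in('scene','top'):
    c=cam(n); save(n,c['img']); print(n,c['vfov'],c['cx'],c['cy'],-c['R'].T@c['t'],c['R'].round(3).tolist())
print(bot.get_state())
E
```

```text
pics
scene 53.12692304002414 310.00297844603256 235.47845156358997 [ 0.86293719 -0.65671795  0.64070647] [[0.876, 0.482, 0.003], [0.289, -0.52, -0.804], [-0.385, 0.705, -0.595]]
top 48.05113119014619 314.4331828448923 241.11283364993716 [ 0.30967756 -0.0555758   1.1710154 ] [[0.024, -1.0, -0.005], [-0.979, -0.023, -0.205], [0.204, 0.01, -0.979]]
{'clock': 0.1, 'joints': array([-1.23605933e+00,  2.21126290e-01,  1.52749052e+00, -3.38276662e-06,
        1.39467853e+00, -1.26101506e-01]), 'qd': array([ 7.89022271e-06, -1.17943507e-03, -3.26029339e-03,  6.76587347e-04,
       -2.09603921e-04,  2.23027526e-03]), 'joint_efforts': array([ 6.62910206e-04, -4.95943129e+01, -3.88520193e+01,  7.01896660e-02,
        5.15235553e-02, -4.95387633e-05]), 'position': array([ 0.27775074, -0.55928216,  0.2215629 ]), 'tcp_rot': array([-8.46544467e-04,  9.73570308e-01,  2.28385924e-01, -9.03054139e-05]), 'wrist_force': array([-0.16438133,  1.44110988, -0.51964061]), 'ft_torque': array([-0.00790878, -0.03740607,  0.03539137]), 'grip_force': 0.0, 'gripper_width': 0.0871281283072706}
```

View pics/scene.png

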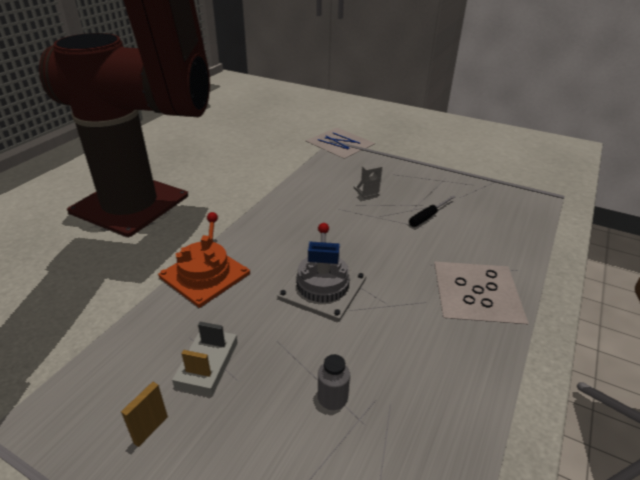

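View pics/top.png

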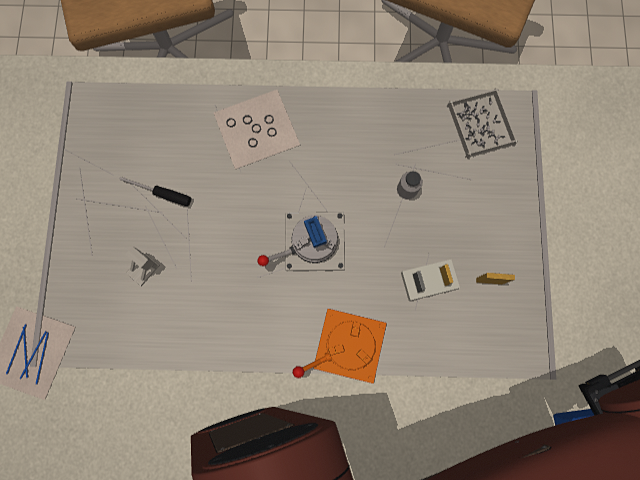

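The scene holds two gold plates: one in the white rack at top px (447,275), and a larger one standing free at (496,279). The rack one fits. There are two chucks, steel at (315,240) with the blue holder and an orange decoy at (350,345); the steel one is meant. The two red knobs are at (263,261), which belongs to the steel chuck, and (298,372), on the orange one.

```bash
cat > m.py <<'E'
from h import *
def blobs(c,n):
    W=world(c); hsv=cv2.cvtColor(c['img'],cv2.COLOR_RGB2HSV)
    M={'red':(cv2.inRange(hsv,(0,180,90),(4,255,255))|cv2.inRange(hsv,(174,180,90),(180,255,255))),'blue':cv2.inRange(hsv,(105,120,30),(125,255,255)),'gold':cv2.inRange(hsv,(12,130,80),(24,255,255)),'white':cv2.inRange(hsv,(0,0,175),(180,40,255))}
    for k,m in M.items():
        N,L,S,C=cv2.connectedComponentsWithStats(m)
        for i in range(1,N):
            if S[i,4]>30 and S[i,4]<6000:
                w=W[L==i]; w=w[~np.isnan(w[:,0])]
                if len(w)==0: continue
                zt=np.percentile(w[:,2],97)
                t=w[w[:,2]>zt-.006]
                if not(-.1<zt<.13) : continue
                (cx,cy),(a,b),ang=cv2.minAreaRect((t[:,:2]*1000).astype(np.float32))
                print(n,k,S[i].tolist(),C[i].round(1),'ztop',zt.round(4),'mean',w.mean(0).round(4),'toprect',round(cx,1),round(cy,1),round(a,1),round(b,1),round(ang,1))
if __name__=='__main__':
    for n in('top','scene'): c=cam(n); blobs(c,n); 
    c=cam('top'); a=cv2.resize(c['img'][200:285,245:365],None,fx=5,fy=5,interpolation=2); b=cv2.resize(c['img'][240:310,390:525],None,fx=5,fy=5)
    d=np.zeros((600,800,3),np.uint8); 
    a=cv2.resize(a,(424,300)); b=cv2.resize(b,(579,300)); d[:300,:424]=a; d[300:,:579]=b; save('crop1',d)
E
python3 m.py
```

```text
top red [258, 255, 11, 11, 83] [262.6 260.1] ztop 0.0734 mean [0.4972 0.0622 0.0679] toprect 496.9 63.3 17.3 16.9 20.7
top red [293, 367, 11, 11, 94] [298.  371.6] ztop 0.0739 mean [ 0.2738 -0.0181  0.0688] toprect 273.1 -17.8 16.8 19.0 36.0
top blue [304, 217, 23, 30, 383] [314.9 231.4] ztop 0.1083 mean [ 0.5535 -0.0451  0.1006] toprect 553.4 -44.9 56.0 27.6 22.4
top blue [6, 324, 40, 55, 247] [ 24.5 352.4] ztop 0.0084 mean [0.2975 0.5672 0.0043] toprect 299.3 566.1 49.2 106.3 73.5
top blue [36, 333, 12, 51, 85] [ 41.5 358.3] ztop 0.0087 mean [0.2863 0.5292 0.0045] toprect 287.1 528.6 6.1 104.3 85.1
top blue [554, 409, 40, 16, 350] [571.7 415.8] ztop 0.0885 mean [ 0.2009 -0.5649  0.0474] toprect 209.8 -535.5 105.5 20.3 76.0
top gold [440, 265, 13, 21, 134] [446.5 274.7] ztop 0.0648 mean [ 0.478  -0.3223  0.0517] toprect 478.4 -323.5 38.5 7.9 17.4
top gold [478, 273, 37, 10, 225] [496.  277.5] ztop 0.0807 mean [ 0.4725 -0.4208  0.0652] toprect 473.8 -426.2 56.7 11.2 86.6
top gold [303, 309, 83, 74, 3770] [349.1 345.6] ztop 0.0751 mean [ 0.328  -0.1212  0.0337] toprect 326.0 -114.0 70
[... 811 characters left out ...]
ztop 0.0043 mean [ 0.2247 -0.2709 -0.0003] toprect 224.3 -271.8 24.3 14.9 41.4
scene red [208, 213, 8, 5, 31] [211.6 215.1] ztop 0.0754 mean [ 0.2782 -0.0198  0.0721] toprect 277.9 -19.5 14.7 10.9 22.8
scene red [319, 224, 9, 5, 33] [323.2 226. ] ztop 0.0737 mean [0.5016 0.0608 0.071 ] toprect 500.8 61.6 10.8 15.3 81.4
scene blue [309, 242, 30, 21, 551] [323.2 252.2] ztop 0.1087 mean [ 0.558  -0.0487  0.1003] toprect 556.1 -43.9 53.2 29.9 22.8
scene gold [182, 350, 25, 8, 95] [193.9 354. ] ztop 0.0663 mean [ 0.4811 -0.3224  0.0644] toprect 481.7 -322.1 38.8 8.4 15.1
scene gold [122, 382, 36, 33, 278] [139.2 398.5] ztop 0.0812 mean [ 0.476  -0.4257  0.0795] toprect 476.1 -424.8 55.3 11.5 86.5
```

View pics/crop1.png

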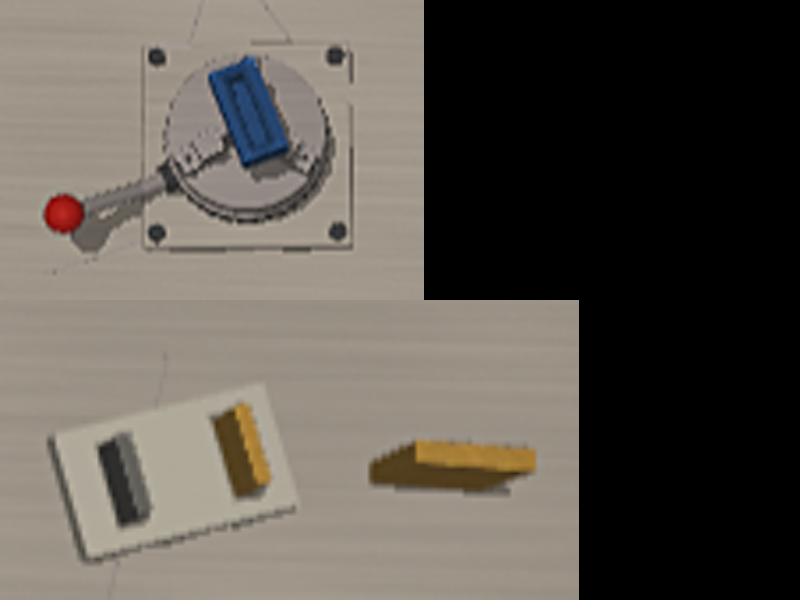

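The crop shows the steel chuck with its knob and blue holder. In the rack are the bare plate (left) and the small gold plate (right, top rectangle 38x8 mm at z≈64 mm, so the smaller size). The large gold plate stands outside. Next I refine the chuck axis and plan the knob approach.

```bash
cat > plan.py <<'E'
import numpy as np, sys
# usage: plan.py x y z yawdeg (commanded now)  X Y Z YAWdeg -> shift mm along tool axes & turn
a=list(map(float,sys.argv[1:9])); y=np.radians(a[3])
tx=np.array([np.cos(y),np.sin(y),0]); ty=np.array([np.sin(y),-np.cos(y),0]); tz=np.array([0,0,-1])
d=(np.array(a[4:7])-a[:3])*1000
print('shift',[round(float(d@t),1) for t in(tx,ty,tz)],'rotz',round(-np.radians(a[7]-a[3]),3))
E
python3 - <<'E'
from h import *
c=cam('top'); s=cam('scene')
pts=[(245+u/3.533,200+v/3.529) for u,v in((156,57),(335,57),(157,232),(337,231))]
W=np.array([ray(c,*p,.012) for p in pts]); print('screws',W.round(4).tolist(),'centre',W.mean(0))
sp=[(284,292.5),(334.5,312.5),(361,275.5)]  # front-left, front-right, right screws in scene
V=np.array([ray(s,*p,.012) for p in sp]); print('scene',V.round(4).tolist(),(V[0]+V[2])/2)
k=ray(c,262.6,260.1,.06); print('knob top',k,'scene',ray(s,323,228,.06))
for cc in(W.mean(0),np.array([.5545,-.0445,0])):
    d=(k-cc)[:2]; print(np.hypot(*d),np.degrees(np.arctan2(d[1],d[0])))
E
python3 plan.py .278 -.56 .223 26.4 .497 .062 .2 112
```

```text
screws [[0.6071, 0.0137, 0.012], [0.6097, -0.0988, 0.012], [0.4957, 0.0093, 0.012], [0.4989, -0.1016, 0.012]] centre [ 0.55285651 -0.04436133  0.012     ]
scene [[0.5, -0.0944, 0.012], [0.6072, -0.095, 0.012], [0.608, 0.0212, 0.012]] [ 0.55399052 -0.03662305  0.012     ]
knob top [0.4986414  0.06321539 0.06      ] scene [0.49766959 0.06796383 0.06      ]
0.12046588405011956 116.74659688812754
0.12133749555453573 117.41016651995919
shift [472.7, -459.8, 23.0] rotz -1.494
```

```bash
python3 plan.py .278 -.56 .223 26.4 .4985 .0635 .15 117; python3 plan.py .4985 .0635 .15 117 .4985 .0635 .047 117
```

```text
shift [474.7, -460.4, 73.0] rotz -1.581
shift [0.0, 0.0, 103.0] rotz -0.0
```

Request:
step_arm(
  steps=[40, 475, -460, 23, 0, 0, -1.581, 40, 475, -460, 23, 0, 0, -1.581, 40, 475, -460, 23, 0, 0, -1.581, 40, 475, -460, 23, 0, 0, -1.581, 40, 475, -460, 23, 0, 0, -1.581, 40, 475, -460, 23, 0, 0, -1.581, 40, 475, -460, 23, 0, 0, -1.581, 40, 475, -460, 23, 0, 0, -1.581, 40, 475, -460, 23, 0, 0, -1.581, 40, 475, -460, 73, 0, 0, -1.581, 40, 475, -460, 73, 0, 0, -1.581, 40, 475, -460, 73, 0, 0, -1.581],
)

```text
clock: 1.85
position: [0.4975, 0.0662, 0.1472]
tcp_rot: [-0.002, 0.521, 0.854, -0.001]
wrist_force: [-0.0, 0.1, 0.1]
gripper_width: 0.0401
grip_force: 0.0
```

Run:
```python
from h import *
print(bot.get_state()['position'])
s=cam('scene'); save('close1',cv2.resize(s['img'][130:330,220:440],None,fx=3,fy=3,interpolation=2)); print(bot.get_state()['position'])
```

```text
[0.49749858 0.06618076 0.14723643]
[0.4980533  0.06466227 0.14845748]
```

View pics/close1.png

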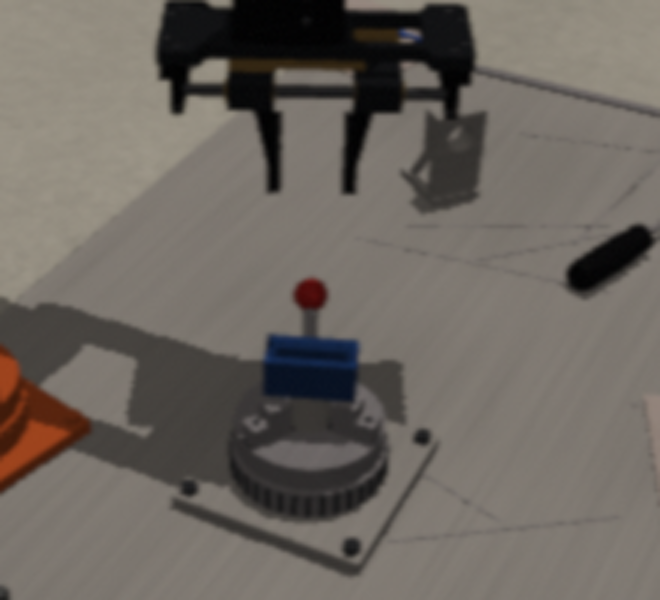

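The open fingers sit centred above the red knob (crop px 310,295) and are free of the holder. I go down around it.

Request:
step_arm(
  steps=[40, 0, 0, 55, 0, 0, 0, 40, 0, 0, 85, 0, 0, 0, 40, 0, 0, 103, 0, 0, 0, 40, 0, 0, 103, 0, 0, 0, 34, 0, 0, 103, 0, 0, 0],
)

```text
clock: 2.52
position: [0.5002, 0.063, 0.0482]
tcp_rot: [0.001, 0.523, 0.852, 0.001]
wrist_force: [-0.4, 0.6, 0.5]
gripper_width: 0.0363
grip_force: 0.0
```

```bash
cat > arc.py <<'E'
import numpy as np,sys
# rows from commanded lever angle a0 (deg) to list of angles; radius 120; tool x radial at a0, tool y = clockwise tangent
a0=float(sys.argv[1]); off=float(sys.argv[2]) if len(sys.argv)>2 else 0
for t in range(0,100,9):
    th=np.radians(t); print(t,'x',round(120*(np.cos(th)-1),1),'y',round(120*np.sin(th),1),'rz',round(th,3))
E
python3 arc.py 117
```

```text
0 x 0.0 y 0.0 rz 0.0
9 x -1.5 y 18.8 rz 0.157
18 x -5.9 y 37.1 rz 0.314
27 x -13.1 y 54.5 rz 0.471
36 x -22.9 y 70.5 rz 0.628
45 x -35.1 y 84.9 rz 0.785
54 x -49.5 y 97.1 rz 0.942
63 x -65.5 y 106.9 rz 1.1
72 x -82.9 y 114.1 rz 1.257
81 x -101.2 y 118.5 rz 1.414
90 x -120.0 y 120.0 rz 1.571
99 x -138.8 y 118.5 rz 1.728
```

Request:
step_arm(
  steps=[30, 0, 0, 0, 0, 0, 0, 30, -1.5, 19, 0, 0, 0, 0.157, 30, -6, 37, 0, 0, 0, 0.314, 30, -13, 54.5, 0, 0, 0, 0.471, 30, -23, 70.5, 0, 0, 0, 0.628, 30, -28.5, 78, 0, 0, 0, 0.7, 30, -28.5, 78, 0, 0, 0, 0.7],
)

```text
clock: 3.4
position: [0.5821, 0.0735, 0.0473]
tcp_rot: [0.0, 0.783, 0.622, 0.001]
wrist_force: [0.2, -0.3, -0.3]
gripper_width: 0.0299
grip_force: 0.0
```

Request:
step_arm(
  steps=[30, -1.5, 19, 0, 0, 0, 0.157, 30, -6, 37, 0, 0, 0, 0.314, 30, -10.5, 49, 0, 0, 0, 0.419, 30, -10.5, 49, 0, 0, 0, 0.419],
)

```text
clock: 3.9
position: [0.6258, 0.0528, 0.0466]
tcp_rot: [-0.001, 0.895, 0.445, -0.001]
wrist_force: [-2.8, 3.7, 0.8]
gripper_width: 0.0302
grip_force: 2.2
```

Request:
step_arm(
  steps=[30, 0, 4, 0, 0, 0, 0.035, 30, -0.5, 8, 0, 0, 0, 0.07, 30, -0.5, 8, 0, 0, 0, 0.07, 30, -0.5, 8, 0, 0, 0, 0.07],
)

```text
clock: 4.4
position: [0.63, 0.049, 0.0465]
tcp_rot: [-0.002, 0.91, 0.415, -0.002]
wrist_force: [-7.3, 6.8, 4.3]
gripper_width: 0.03
grip_force: 5.2
```

Request:
step_arm(
  steps=[30, 0, 4, 0, 0, 0, 0.035, 30, 0, 4, 0, 0, 0, 0.035, 30, 0, 4, 0, 0, 0, 0.035, 30, 0, 4, 0, 0, 0, 0.035],
)

```text
clock: 4.9
position: [0.6325, 0.0468, 0.0464]
tcp_rot: [-0.003, 0.917, 0.399, -0.002]
wrist_force: [-10.2, 8.8, 5.6]
gripper_width: 0.0302
grip_force: 6.3
```

Request:
step_arm(
  steps=[30, 0, 3, 0, 0, 0, 0.02, 30, 0, 3, 0, 0, 0, 0.02, 30, 0, 3, 0, 0, 0, 0.02, 30, 0, 3, 0, 0, 0, 0.02, 30, 0, 3, 0, 0, 0, 0.02],
)

```text
clock: 5.52
position: [0.6343, 0.0452, 0.0463]
tcp_rot: [-0.003, 0.921, 0.39, -0.002]
wrist_force: [-10.3, 9.8, 5.8]
gripper_width: 0.0298
grip_force: 7.2
```

Run:
```python
from h import *
s=cam('scene'); t=cam('top')
a=cv2.resize(s['img'][190:330,250:400],(400,373)); b=cv2.resize(t['img'][190:290,260:370],(400,364))
d=np.zeros((373,800,3),np.uint8); d[:,:400]=a; d[:364,400:]=b; save('tight',d)
st=bot.get_state(); print(st['position'],st['wrist_force'])
```

```text
[0.6342737  0.04523157 0.04635282] [-11.17727491   9.90492978   6.32025345]
```

View pics/tight.png

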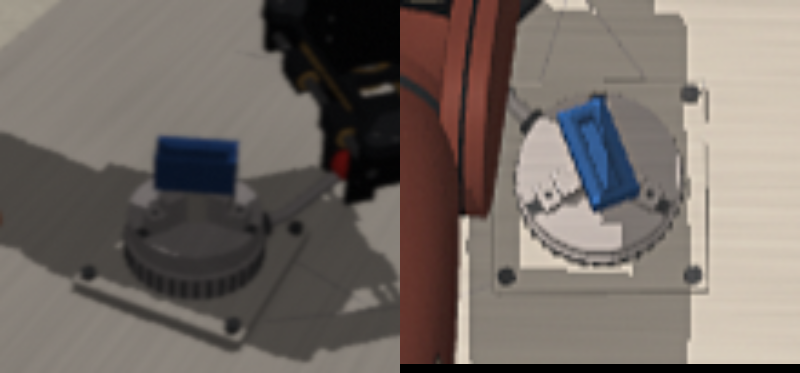

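Both jaws in view touch the shank and the holder stands upright. The lever is at about 46°. One more push to confirm the hard stop.

Request:
step_arm(
  steps=[30, 0, 6, 0, 0, 0, 0.02, 30, 0, 6, 0, 0, 0, 0.02, 30, 0, 6, 0, 0, 0, 0.02, 30, 0, 6, 0, 0, 0, 0.02, 30, 0, 6, 0, 0, 0, 0.02],
)

```text
clock: 6.25
position: [0.6384, 0.0417, 0.0464]
tcp_rot: [-0.004, 0.925, 0.38, -0.002]
wrist_force: [-11.3, 11.4, 8.3]
gripper_width: 0.0304
grip_force: 8.0
```

Request:
step_arm(
  steps=[30, 0, 3, 0, 0, 0, 0.02, 30, 0, 6, 0, 0, 0, 0.04, 30, 0, 6, 0, 0, 0, 0.04, 30, 0, 6, 0, 0, 0, 0.04, 30, 0, 6, 0, 0, 0, 0.04, 30, 0, 6, 0, 0, 0, 0.04],
)

```text
clock: 7.0
position: [0.6417, 0.0383, 0.0463]
tcp_rot: [-0.004, 0.932, 0.362, -0.003]
wrist_force: [-14.7, 13.4, 8.5]
gripper_width: 0.0301
grip_force: 9.9
```

Run:
```python
from h import *
s=cam('scene')
save('tight2',cv2.resize(s['img'][170:330,270:430],(600,600),interpolation=2))
import m; m.blobs(s,'scene')
```

```text
scene blue [309, 242, 30, 21, 541] [323.  251.6] ztop 0.1087 mean [ 0.5568 -0.0471  0.1002] toprect 555.1 -42.2 51.7 30.3 22.8
scene gold [182, 350, 25, 9, 105] [194.2 354.3] ztop 0.0663 mean [ 0.4818 -0.3227  0.0643] toprect 481.6 -322.2 38.1 8.6 16.8
scene gold [122, 382, 36, 34, 291] [139.1 398.7] ztop 0.0815 mean [ 0.4761 -0.4259  0.0795] toprect 475.8 -424.8 56.6 12.2 87.9
```

View pics/tight2.png

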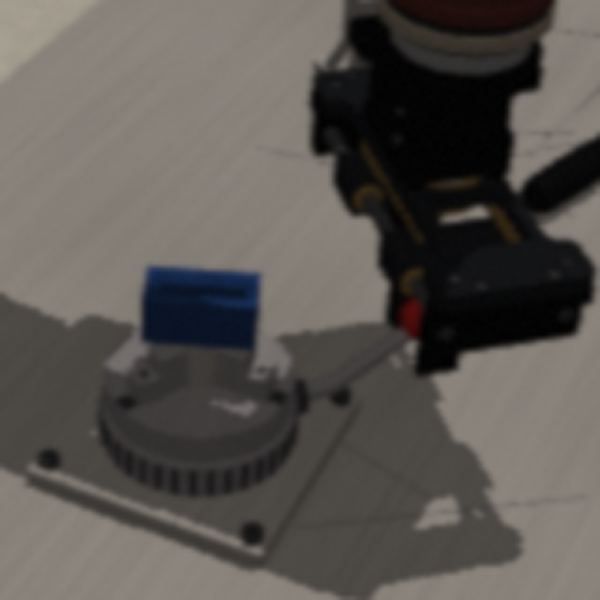

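Request:
step_arm(
  steps=[30, 0, 3, 0, 0, 0, 0.02, 30, -0.5, 7, 0, 0, 0, 0.06, 30, -0.5, 7, 0, 0, 0, 0.06, 30, -0.5, 7, 0, 0, 0, 0.06, 30, -0.5, 7, 0, 0, 0, 0.06],
)

```text
clock: 7.68
position: [0.6456, 0.0336, 0.0462]
tcp_rot: [-0.005, 0.943, 0.334, -0.004]
wrist_force: [-15.6, 16.4, 10.9]
gripper_width: 0.0305
grip_force: 11.4
```

Run:
```python
from h import *
s=cam('scene'); W=world(s); hsv=cv2.cvtColor(s['img'],cv2.COLOR_RGB2HSV)
m=(cv2.inRange(hsv,(0,150,50),(6,255,255))|cv2.inRange(hsv,(172,150,50),(180,255,255)))
N,L,S,C=cv2.connectedComponentsWithStats(m[:,350:420])
for i in range(1,N):
    if S[i,4]>4 and S[i,1]>200: print(S[i]+[350,0,0,0,0],C[i],np.nanmean(W[:,350:420][L==i],0))
print('old est knob',ray(s,382,254.8,.06)); print(bot.get_state()['position'])
# where knob at given angles would project
for a in (36,40,44,48): 
    print(a,proj(s,[.553+.12*np.cos(np.radians(a)),-.042+.12*np.sin(np.radians(a)),.06]))
```

```text
[378 253   3   7  17] [ 29.11764706 255.94117647] [0.63685547 0.03226423 0.06523585]
old est knob [0.63834066 0.04450132 0.06      ]
[0.64559697 0.03366911 0.04621276]
36 [384.6175878  261.29804748]
40 [383.37625418 258.53607462]
44 [381.86207149 255.85015074]
48 [380.08756412 253.2506823 ]
```

The knob sits at about 44° and has barely moved in the last pushes; the fingers are only flexing against it at about 23 N, so this is the hard stop. I back off to centre, open and lift.

Request:
step_arm(
  steps=[44, 0, -5, 0, 0, 0, 0, 44, 0, -10, 0, 0, 0, 0, 44, 0, -10, 0, 0, 0, 0, 44, 0, -10, -40, 0, 0, 0, 44, 0, -10, -90, 0, 0, 0, 44, 0, -10, -140, 0, 0, 0, 44, 0, -10, -140, 0, 0, 0],
)

```text
clock: 8.6
position: [0.648, 0.0357, 0.1937]
tcp_rot: [0.002, 0.943, 0.333, 0.005]
wrist_force: [1.1, -0.1, -0.5]
gripper_width: 0.0443
grip_force: 0.0
```

Run:
```python
from h import *
import m
st=bot.get_state(); q=st['tcp_rot']; print(st['position'],np.degrees(2*np.arctan2(q[2],q[1])),st['wrist_force'],st['clock'])
for n in('top','scene'): m.blobs(cam(n),n)
```

```text
[0.64797734 0.03572384 0.19366234] 38.93738329561891 [ 1.11409188 -0.1169312  -0.48405718] 8.6
top red [293, 367, 11, 11, 94] [298.  371.6] ztop 0.0737 mean [ 0.2737 -0.0179  0.0685] toprect 273.3 -17.5 17.9 15.7 53.1
top blue [303, 216, 23, 32, 389] [314.1 231.9] ztop 0.1085 mean [ 0.5527 -0.0436  0.1002] toprect 552.5 -43.2 57.0 27.7 23.6
top blue [6, 324, 40, 55, 245] [ 24.5 352.4] ztop 0.0089 mean [0.2974 0.5672 0.0047] toprect 299.3 566.3 50.4 106.1 73.3
top blue [36, 333, 12, 51, 85] [ 41.5 358.3] ztop 0.0083 mean [0.286  0.5292 0.0047] toprect 288.0 528.1 5.1 102.4 84.4
top blue [554, 403, 86, 77, 2352] [583.6 434.7] ztop 0.0916 mean [ 0.1676 -0.5798  0.0602] toprect 156.3 -618.8 111.4 136.3 9.3
top gold [440, 265, 13, 21, 163] [446.  274.7] ztop 0.0658 mean [ 0.4783 -0.3219  0.0499] toprect 478.7 -324.0 38.7 8.0 15.6
top gold [476, 273, 39, 11, 310] [495.  278.1] ztop 0.0811 mean [ 0.4719 -0.4205  0.0599] toprect 473.3 -426.7 55.7 11.5 86.2
top gold [303, 309, 83, 74, 3771] [349.1 345.7] ztop 0.0753 mean [ 0.3277 -0.1213  0.0336] toprect 325.7 -115.3 74.6 63.8 17.6
top white 
[... 1181 characters left out ...]
047 mean [2.771e-01 5.808e-01 4.000e-04] toprect 282.6 577.5 19.8 49.9 77.2
top white [30, 352, 7, 19, 64] [ 33.2 362.2] ztop 0.006 mean [0.2774 0.5472 0.0018] toprect 280.0 547.3 12.7 37.7 86.5
top white [619, 442, 21, 38, 625] [630.9 459.9] ztop 0.128 mean [ 0.1337 -0.6322  0.1245] toprect 132.7 -632.3 64.0 38.3 1.6
scene blue [309, 242, 30, 21, 550] [323.1 251.5] ztop 0.1087 mean [ 0.557  -0.047   0.1003] toprect 555.4 -43.2 52.6 28.9 22.5
scene gold [182, 350, 25, 9, 104] [194.  354.3] ztop 0.0664 mean [ 0.4817 -0.3227  0.0643] toprect 480.8 -322.6 40.4 7.6 15.7
scene gold [122, 382, 36, 33, 282] [139.3 398.5] ztop 0.0812 mean [ 0.476  -0.4253  0.0794] toprect 476.0 -424.6 55.1 11.9 86.9
```

Run:
```python
from h import *
import subprocess
st=bot.get_state(); q=st['tcp_rot']; p=st['position']; y=np.degrees(2*np.arctan2(q[2],q[1])); print(p,y)
print(subprocess.run(['python3','plan.py',*map(str,[*p,y]),*'.480 -.323 .16 16'.split()],capture_output=True,text=True).stdout)
```

```text
[0.64470163 0.03591072 0.18762485] 38.90260674355011
shift [-353.6, 175.9, 27.6] rotz 0.4
```

Request:
step_arm(
  steps=[40, -354, 176, 0, 0, 0, 0.4, 40, -354, 176, 0, 0, 0, 0.4, 40, -354, 176, 0, 0, 0, 0.4, 40, -354, 176, 0, 0, 0, 0.4, 40, -354, 176, 0, 0, 0, 0.4, 40, -354, 176, 0, 0, 0, 0.4, 40, -354, 176, 28, 0, 0, 0.4, 40, -354, 176, 28, 0, 0, 0.4, 40, -354, 176, 28, 0, 0, 0.4, 40, -354, 176, 28, 0, 0, 0.4, 40, -354, 176, 28, 0, 0, 0.4],
)

```text
clock: 10.07
position: [0.4799, -0.3225, 0.1593]
tcp_rot: [0.0, 0.99, 0.139, 0.0]
wrist_force: [1.2, 0.0, -0.7]
gripper_width: 0.0401
grip_force: 0.0
```

Run:
```python
from h import *
import subprocess
s=cam('scene'); save('above',cv2.resize(s['img'][240:440,100:300],(600,600),interpolation=2))
st=bot.get_state(); q=st['tcp_rot']; p=st['position']; y=np.degrees(2*np.arctan2(q[2],q[1])); print(p,y,q)
print(subprocess.run(['python3','plan.py',*map(str,[*p,y]),*'.480 -.323 .034 16'.split()],capture_output=True,text=True).stdout)
```

```text
[ 0.4798319  -0.32259265  0.15923622] 16.00136894245723 [4.27496367e-04 9.90266239e-01 1.39184907e-01 3.93653763e-04]
shift [0.0, 0.4, 125.2] rotz 0.0
```

View pics/above.png

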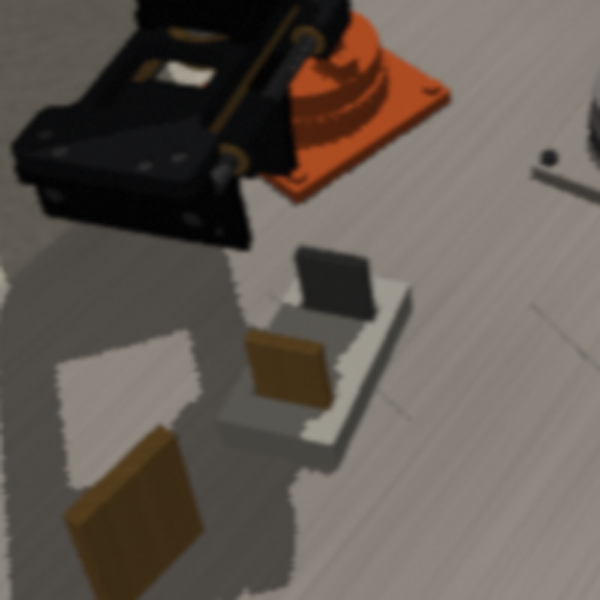

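The gripper stands over the small gold plate (crop px 290,370); the fingers will straddle it, with the grey plate (335,283) well clear. Now down and grip.

Request:
step_arm(
  squeeze=20,
  steps=[40, 0, 0.5, 55, 0, 0, 0, 40, 0, 0.5, 95, 0, 0, 0, 40, 0, 0.5, 125, 0, 0, 0, 40, 0, 0.5, 125, 0, 0, 0, 5, 0, 0.5, 125, 0, 0, 0, 5, 0, 0.5, 125, 0, 0, 0, 5, 0, 0.5, 125, 0, 0, 0, 5, 0, 0.5, 125, 0, 0, 0, 5, 0, 0.5, 125, 0, 0, 0],
)

```text
clock: 11.25
position: [0.4794, -0.3238, 0.0341]
tcp_rot: [0.0, 0.99, 0.138, 0.0]
wrist_force: [-0.5, 0.7, 3.0]
gripper_width: 0.0078
grip_force: 20.0
```

Gripped, with a width of 7.8 mm. Lift, then over to the holder.

Request:
step_arm(
  steps=[5, 0, 0, -30, 0, 0, 0, 5, 0, 0, -80, 0, 0, 0, 5, 0, 0, -140, 0, 0, 0, 5, 0, 0, -140, 0, 0, 0],
)

```text
clock: 11.75
position: [0.4822, -0.3263, 0.1801]
tcp_rot: [0.004, 0.99, 0.138, 0.004]
wrist_force: [0.4, 0.2, -0.6]
gripper_width: 0.0081
grip_force: 20.0
```

Run:
```python
from h import *
import subprocess
st=bot.get_state(); q=st['tcp_rot']; p=st['position']; y=np.degrees(2*np.arctan2(q[2],q[1])); print(p,y,st['grip_force'],st['gripper_width'])
print(subprocess.run(['python3','plan.py',*map(str,[*p,y]),*'.554 -.0435 .160 23'.split()],capture_output=True,text=True).stdout)
```

```text
[ 0.4822199  -0.32625925  0.1801113 ] 15.917442888524866 19.999905126169324 0.008058240245993257
shift [146.6, -252.2, 20.1] rotz -0.124
```

Request:
step_arm(
  steps=[5, 148, -248, 0, 0, 0, -0.122, 5, 148, -248, 0, 0, 0, -0.122, 5, 148, -248, 0, 0, 0, -0.122, 5, 148, -248, 0, 0, 0, -0.122, 5, 148, -248, 0, 0, 0, -0.122, 5, 148, -248, 0, 0, 0, -0.122, 5, 148, -248, 14, 0, 0, -0.122, 5, 148, -248, 14, 0, 0, -0.122, 5, 148, -248, 14, 0, 0, -0.122],
)

```text
clock: 12.88
position: [0.553, -0.0456, 0.1589]
tcp_rot: [-0.0, 0.98, 0.198, -0.001]
wrist_force: [0.7, -0.3, -0.5]
gripper_width: 0.0078
grip_force: 20.0
```

Run:
```python
from h import *
import m
s=cam('scene'); save('over',cv2.resize(s['img'][170:320,245:415],(680,600),interpolation=2))
st=bot.get_state(); q=st['tcp_rot']; p=st['position']; print(p,np.degrees(2*np.arctan2(q[2],q[1])),q)
m.blobs(s,'scene')
W=world(s);hsv=cv2.cvtColor(s['img'],cv2.COLOR_RGB2HSV); g=cv2.inRange(hsv,(10,80,20),(28,255,255)); g[:,:280]=0;g[:200]=0;g[260:]=0;g[:,370:]=0
w=W[g>0]; u=np.argwhere(g>0); print(len(w),u.min(0),u.max(0),np.nanpercentile(w,[2,50,98],axis=0).round(4).tolist())
```

```text
[ 0.55334596 -0.04552975  0.15937966] 22.814115125487106 [-1.68229051e-05  9.80246808e-01  1.97778084e-01 -1.55171658e-04]
scene red [371, 241, 9, 7, 47] [375.  243.9] ztop 0.074 mean [0.6177 0.0568 0.0705] toprect 616.9 58.6 12.5 13.2 44.7
scene blue [308, 242, 31, 21, 539] [322.9 251.7] ztop 0.1089 mean [ 0.5569 -0.0474  0.1001] toprect 555.2 -42.2 51.7 29.6 23.5
scene gold [122, 382, 36, 33, 282] [139.3 398.5] ztop 0.0813 mean [ 0.4761 -0.4255  0.0795] toprect 475.8 -424.8 55.9 11.8 87.1
314 [217 312] [236 334] [[0.4323, -0.103, 0.0036], [0.5589, -0.0469, 0.1496], [0.5776, 0.1409, 0.2189]]
```

View pics/over.png

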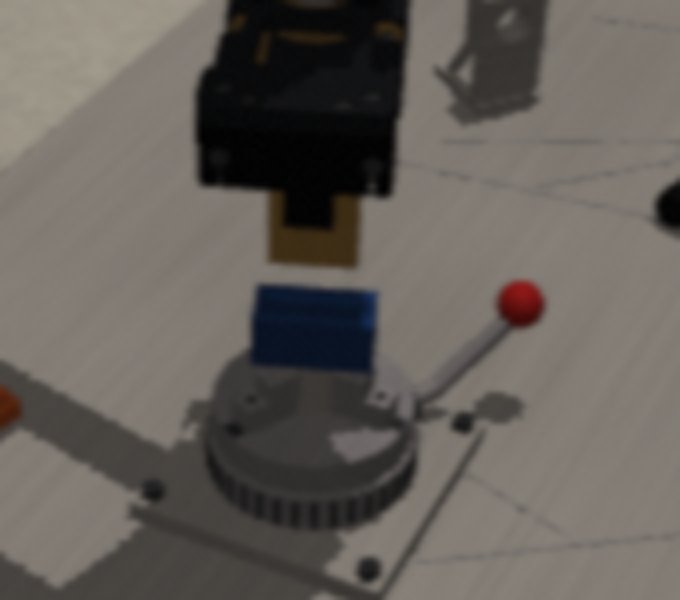

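Run:
```python
from h import *
s=cam('scene'); st=bot.get_state(); p=st['position']; print(p)
hsv=cv2.cvtColor(s['img'],cv2.COLOR_RGB2HSV)
g=cv2.inRange(hsv,(10,80,20),(28,255,255)); g[:215]=0;g[240:]=0;g[:,:300]=0;g[:,345:]=0
for c in range(310,338): 
    r=np.flatnonzero(g[:,c]); print((c,int(r.max())) if len(r) else (c,None),end=' ')
print()
print([hex(0)] and s['img'][228:240:1,323].tolist())
b=cv2.inRange(hsv,(105,120,20),(125,255,255)); b[:235]=0;b[280:]=0
print('cols',[(r,int(np.flatnonzero(b[r]).min()),int(np.flatnonzero(b[r]).max())) for r in range(242,264) if b[r].any()])
print(s['img'][240:256,323].tolist())
up=np.array([np.cos(.401),np.sin(.401),0]); n=np.array([np.sin(.401),-np.cos(.401),0])
for nm,c,z in(('plate',p,p[2]-.026),('holder',[.554,-.0435,0],.106)):
    c=np.array([c[0],c[1],z]); hx,hy=(.02,.004) if nm=='plate' else(.028,.014)
    print(nm,[proj(s,c+a*hx*up+d*hy*n).round(1).tolist() for a in(-1,1) for d in(-1,1)],proj(s,c).round(1))
```

```text
[ 0.55354954 -0.04539092  0.15965445]
(310, None) (311, None) (312, None) (313, 234) (314, 235) (315, 235) (316, 235) (317, 235) (318, 235) (319, 235) (320, 235) (321, 235) (322, 235) (323, 235) (324, 235) (325, 235) (326, 235) (327, 235) (328, 236) (329, 236) (330, 236) (331, 236) (332, 236) (333, 236) (334, 234) (335, None) (336, None) (337, None) 
[[57, 42, 20], [60, 44, 20], [61, 45, 21], [61, 45, 21], [61, 45, 21], [60, 45, 21], [62, 46, 23], [70, 56, 36], [96, 86, 72], [120, 113, 104], [125, 119, 112], [125, 119, 112]]
cols [(242, 310, 318), (243, 310, 333), (244, 310, 338), (245, 310, 338), (246, 310, 337), (247, 310, 337), (248, 309, 337), (249, 309, 337), (250, 309, 337), (251, 309, 337), (252, 309, 337), (253, 309, 337), (254, 309, 337), (255, 309, 337), (256, 309, 336), (257, 309, 336), (258, 308, 336), (259, 308, 336), (260, 309, 336), (261, 322, 336), (262, 336, 336)]
[[118, 113, 108], [90, 89, 90], [41, 46, 58], [15, 26, 46], [13, 25, 46], [12, 23, 44], [8, 19, 37], [9, 19, 35], [9, 19, 36], [11, 21, 41], [11, 21, 42], [9, 19, 38], [9, 19, 35], [8, 18, 35], [9, 18, 35], [10, 19, 35]]
plate [[311.2, 233.6], [310.7, 236.3], [333.6, 235.0], [333.3, 237.7]] [322.2 235.7]
holder [[308.0, 241.8], [306.4, 251.2], [338.5, 243.8], [337.6, 253.3]] [322.6 247.5]
```

Request:
step_arm(
  steps=[5, 0.5, -1.7, 10, 0, 0, 0, 5, 0.5, -1.7, 16, 0, 0, 0, 5, 0.5, -1.7, 16, 0, 0, 0, 5, 0.5, -1.7, 16, 0, 0, 0],
)

```text
clock: 13.48
position: [0.5534, -0.0427, 0.1436]
tcp_rot: [0.0, 0.98, 0.199, 0.0]
wrist_force: [0.5, -0.3, -0.3]
gripper_width: 0.0077
grip_force: 20.0
```

Request:
step_arm(
  steps=[5, 0, 0.5, 8, 0, 0, 0, 5, 0, 0.5, 12, 0, 0, 0, 5, 0, 0.5, 15, 0, 0, 0, 5, 0, 0.5, 18, 0, 0, 0, 5, 0, 0.5, 18, 0, 0, 0],
)

```text
clock: 14.1
position: [0.5533, -0.0432, 0.1252]
tcp_rot: [-0.0, 0.98, 0.199, -0.0]
wrist_force: [-0.1, -0.2, -0.4]
gripper_width: 0.0078
grip_force: 20.0
```

Request:
step_arm(
  steps=[5, 0, 0, 4, 0, 0, 0, 5, 0, 0, 7, 0, 0, 0, 5, 0, 0, 9, 0, 0, 0, 5, 0, 0, 10, 0, 0, 0, 5, 0, 0, 10, 0, 0, 0, 5, 0, 0, 10, 0, 0, 0],
)

```text
clock: 14.85
position: [0.5536, -0.0432, 0.1161]
tcp_rot: [0.0, 0.98, 0.199, 0.0]
wrist_force: [-3.2, 0.6, 5.4]
gripper_width: 0.0079
grip_force: 20.0
```

The lower edge is at z≈0.090, the slot floor, with 5 N contact. Release and rise.

Request:
step_arm(
  steps=[5, 0, 0, 0.5, 0, 0, 0, 5, 0, 0, 0.5, 0, 0, 0, 30, 0, 0, -1, 0, 0, 0, 30, 0, 0, -1, 0, 0, 0, 30, 0, 0, -1, 0, 0, 0, 30, 0, 0, -40, 0, 0, 0, 30, 0, 0, -90, 0, 0, 0, 30, 0, 0, -90, 0, 0, 0],
)

```text
clock: 15.85
position: [0.5566, -0.0438, 0.2106]
tcp_rot: [0.002, 0.98, 0.199, 0.004]
wrist_force: [0.9, 0.3, -1.2]
gripper_width: 0.0299
grip_force: 0.0
```

Run:
```python
from h import *
import m
s=cam('scene'); save('placed',cv2.resize(s['img'][170:320,245:415],(680,600),interpolation=2))
st=bot.get_state(); q=st['tcp_rot']; p=st['position']; print(p,np.degrees(2*np.arctan2(q[2],q[1])))
m.blobs(s,'scene')
for a in(48,52,54,56,58,60,64): print(a,proj(s,[.553+.12*np.cos(np.radians(a)),-.043+.12*np.sin(np.radians(a)),.06]).round(1))
```

```text
[ 0.55501038 -0.04352869  0.20781197] 22.910040558098075
scene red [371, 241, 9, 7, 48] [375.  243.9] ztop 0.0746 mean [0.6179 0.0563 0.071 ] toprect 617.6 57.4 16.2 13.2 36.1
scene blue [308, 242, 31, 21, 366] [322.8 254.4] ztop 0.1087 mean [ 0.5592 -0.0524  0.0981] toprect 556.3 -44.8 51.3 27.2 22.3
scene gold [122, 382, 36, 33, 281] [139.2 398.5] ztop 0.0809 mean [ 0.4759 -0.4256  0.0794] toprect 475.8 -424.9 54.2 11.7 86.8
48 [379.9 253.5]
52 [377.9 251. ]
54 [376.8 249.8]
56 [375.6 248.6]
58 [374.4 247.5]
60 [373.1 246.3]
64 [370.5 244.2]
```

View pics/placed.png

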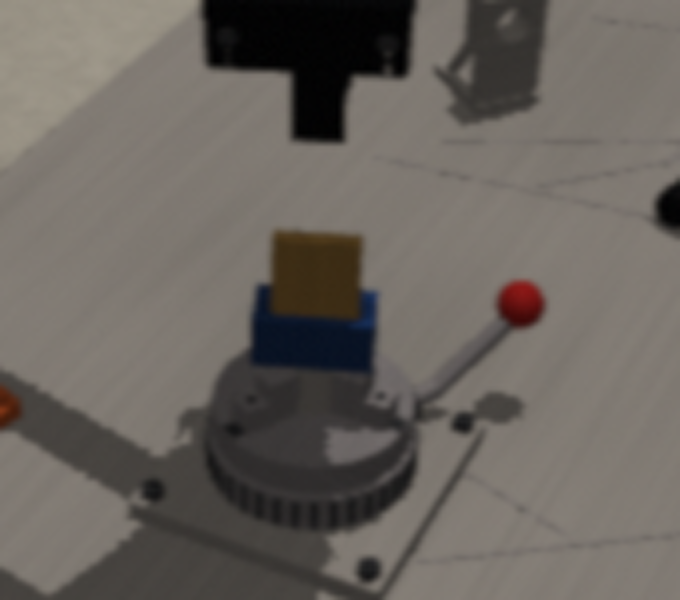

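The plate is home and upright in the slot (crop px 317,275). The lever rests at about 57° (knob at 521,303), further back than where I pushed it, so I lean on it once more to check it is tight.

```bash
python3 plan.py .554 -.0433 .206 22.9 .6175 .0580 .15 57.5
```

```text
shift [97.9, -68.6, 56.0] rotz -0.604
```

Request:
step_arm(
  steps=[46, 98, -69, 0, 0, 0, -0.604, 46, 98, -69, 0, 0, 0, -0.604, 46, 98, -69, 0, 0, 0, -0.604, 46, 98, -69, 0, 0, 0, -0.604, 46, 98, -69, 56, 0, 0, -0.604, 46, 98, -69, 56, 0, 0, -0.604, 46, 98, -69, 108, 0, 0, -0.604, 46, 98, -69, 158, 0, 0, -0.604, 46, 98, -69, 158, 0, 0, -0.604, 46, 98, -69, 158, 0, 0, -0.604],
)

```text
clock: 17.15
position: [0.6184, 0.0584, 0.0499]
tcp_rot: [0.001, 0.877, 0.481, 0.001]
wrist_force: [0.2, -0.3, 0.8]
gripper_width: 0.0457
grip_force: 0.0
```

Request:
step_arm(
  steps=[46, 0, 5, 0, 0, 0, 0, 46, 0, 9, 0, 0, 0, 0.02, 46, 0, 12, 0, 0, 0, 0.04, 46, 0, 12, 0, 0, 0, 0.04, 46, 0, 12, 0, 0, 0, 0.04],
)

```text
clock: 17.77
position: [0.627, 0.0526, 0.0484]
tcp_rot: [-0.0, 0.886, 0.463, 0.0]
wrist_force: [-3.8, 3.3, 3.6]
gripper_width: 0.0459
grip_force: 2.5
```

Request:
step_arm(
  steps=[46, 0, 3, 0, 0, 0, 0, 46, 0, 5, 0, 0, 0, 0.02, 46, 0, 5, 0, 0, 0, 0.02, 46, 0, 5, 0, 0, 0, 0.02],
)

```text
clock: 18.27
position: [0.6305, 0.0503, 0.0482]
tcp_rot: [-0.001, 0.891, 0.454, -0.0]
wrist_force: [-5.9, 4.1, 4.9]
gripper_width: 0.0461
grip_force: 3.8
```

Run:
```python
from h import *
s=cam('scene'); hsv=cv2.cvtColor(s['img'],cv2.COLOR_RGB2HSV)
m=(cv2.inRange(hsv,(0,150,40),(6,255,255))|cv2.inRange(hsv,(172,150,40),(180,255,255)))[:,350:420]
N,L,S,C=cv2.connectedComponentsWithStats(m)
print([(S[i]+[350,0,0,0,0]).tolist() for i in range(1,N) if S[i,4]>5 and S[i,1]>200]); print(bot.get_state()['position'])
save('lean',cv2.resize(s['img'][200:290,330:430],(600,540),interpolation=2))
```

```text
[[371, 242, 12, 11, 91]]
[0.6304994  0.05027233 0.04819216]
```

The knob is still at about 56° under a 7 N push, where a free ring would move at 3 N, so the chuck is tight. One more firm lean, then I let go by backing off gently.

Request:
step_arm(
  steps=[46, 0, 4, 0, 0, 0, 0, 46, 0, 7, 0, 0, 0, 0.02, 46, 0, 7, 0, 0, 0, 0.02, 46, 0, 7, 0, 0, 0, 0.02],
)

```text
clock: 18.82
position: [0.6356, 0.0468, 0.0481]
tcp_rot: [-0.002, 0.895, 0.446, -0.001]
wrist_force: [-7.5, 6.8, 8.0]
gripper_width: 0.0461
grip_force: 5.0
```

Run:
```python
from h import *
s=cam('scene'); hsv=cv2.cvtColor(s['img'],cv2.COLOR_RGB2HSV)
m=(cv2.inRange(hsv,(0,150,40),(6,255,255))|cv2.inRange(hsv,(172,150,40),(180,255,255)))[:,350:420]
N,L,S,C=cv2.connectedComponentsWithStats(m)
print([(S[i]+[350,0,0,0,0]).tolist() for i in range(1,N) if S[i,4]>5 and S[i,1]>200]); print(bot.get_state()['position'])
```

```text
[[372, 244, 13, 11, 93]]
[0.63559735 0.04674512 0.04812691]
```

Request:
step_arm(
  steps=[60, 0, -6, 0, 0, 0, 0, 60, 0, -13, 0, 0, 0, 0, 60, 0, -20, 0, 0, 0, 0, 60, 0, -20, 0, 0, 0, 0, 60, 0, -20, -40, 0, 0, 0, 60, 0, -20, -90, 0, 0, 0, 60, 0, -20, -140, 0, 0, 0, 60, 0, -20, -160, 0, 0, 0, 60, 0, -20, -160, 0, 0, 0, 60, 0, -20, -160, 0, 0, 0],
)

```text
clock: 20.12
position: [0.6196, 0.0571, 0.2049]
tcp_rot: [-0.001, 0.895, 0.446, -0.002]
wrist_force: [0.4, -0.1, -0.6]
gripper_width: 0.0599
grip_force: 0.0
```

Run:
```python
from h import *
s=cam('scene'); hsv=cv2.cvtColor(s['img'],cv2.COLOR_RGB2HSV)
m=(cv2.inRange(hsv,(0,150,40),(6,255,255))|cv2.inRange(hsv,(172,150,40),(180,255,255)))[:,350:420]
N,L,S,C=cv2.connectedComponentsWithStats(m)
print([(S[i]+[350,0,0,0,0]).tolist() for i in range(1,N) if S[i,4]>5 and S[i,1]>200])
st=bot.get_state(); print(st['position'],st['qd'].round(3),st['wrist_force'],st['clock'])
save('final',cv2.resize(s['img'][170:320,245:415],(680,600),interpolation=2))
```

```text
[[370, 241, 10, 10, 83]]
[0.61940694 0.05713464 0.20454514] [-0.     0.003  0.     0.002  0.002  0.001] [-0.19691476  0.7352385  -0.49908726] 20.175
```

View pics/final.png

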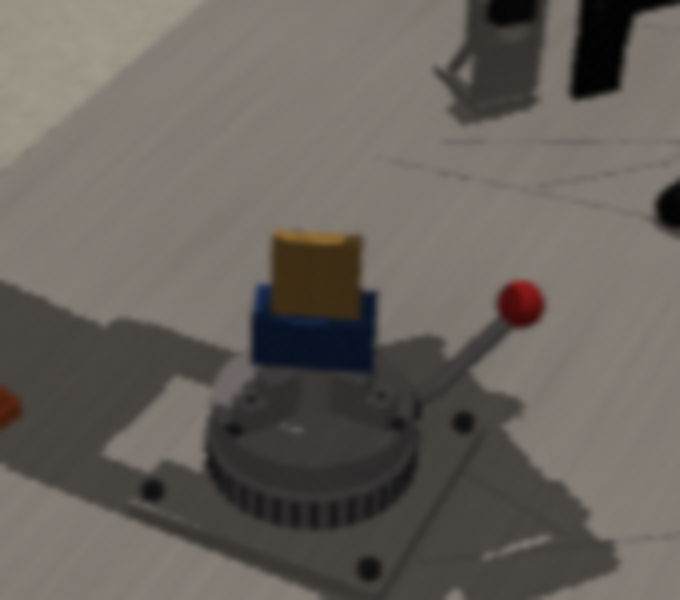

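The knob is back at the same rest position (521,303), so the chuck is tight with friction holding it. The plate is upright in the slot (317,275), and the arm touches nothing.

```bash
python3 -c "
from cell import bot
print(bot.sign_off())"
```

```text
the job is handed in; nothing more can be done
None
```

I tightened the chuck until the lever held firm under a 10 N lean, put the gold plate fully down in the holder's slot and let go, then handed the job in; no verdict came back, and I had no direct reading of the jaw forces.

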